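# Roll the cloisonne egg and the wooden ball into their dimples

## Task

Roll the turquoise egg into the widest dimple of the drawer and the dark wooden ball into the middle-sized dimple, so that each sits still in its own dimple. Push them along the drawer floor without ever lifting them off it, and leave the two thimbles, the little stool and the glass marble where they are.

Things in the scene. Friction and masses are not known exactly. Their poses are not given: they have to be found in the camera images.
- drawer: Fixed shallow maple drawer, 296 (x) by 376 (y) mm, walls 8 thick, 26 high. Origin: centre of underside; x away from the brass pull, z up. Level floor 16 above the origin (walls rise 10 over it), x -140..140, y -180..180: cork, and from x = 60 three boards flush with it, each with a dimple, at x = 100, y = -120, 0, 120; which lies where varies. A slowly pushed ball stops within a few mm.
- egg_c (a point): Turquoise cloisonne egg with brass wires, about 90 g, lying on its side: 55 mm long (its x), 45 mm thick. The point is its centre, 22.5 mm above the floor when it lies on the flat, about 6 mm lower when seated in its dimple.
- ball_c (a point): Dark wooden ball, 36 mm in diameter, about 26 g. The point is its centre, 18 mm above the floor on the flat, about 5 mm lower when seated in its dimple.
- dimple_egg (a point): Widest dimple: round recess, 35 mm wide, 11 mm deep, with a nearly square edge; the egg rests on its rim. The point is the centre of the mouth, level with the floor.
- dimple_ball (a point): Middle-sized dimple: round recess, 25 mm wide, 11 mm deep; the ball rests on its rim. The point is the centre of the mouth, level with the floor.
- dimple_marble (a point): Smallest dimple: round recess, 21 mm wide, 11 mm deep, taken by the marble. The point is the centre of the mouth, level with the floor.
- marble_c (a point): Green glass marble, 30 mm in diameter, 35 g, seated in the smallest dimple; must stay there. The point is its centre.
- milk_thimble: White milk glass thimble standing loose on the drawer floor, mouth down: 21 mm wide, 25 mm high, 16 g. Origin: centre of its underside. Must not be disturbed.
- copper_thimble: Copper thimble with a dented side, standing loose on the drawer floor, mouth down: 21 mm wide, 25 mm high, 18 g. Origin: centre of its underside. Must not be disturbed.
- stool: Boxwood spool holder like a tiny three-legged stool, standing loose on the drawer floor: seat 40 mm wide, its top 38 mm high, with a pin and a spool on it up to 57 mm; legs stay within 38 mm; 60 g. Origin: centre of its underside. Must not be disturbed.

How it is judged:
By the outcome, as a careful person would: the job done as asked, in the order asked, and still so for the second after the job is handed in, with the robot touching nothing.
It also fails if it takes over 72 s, if anything falls off the work surface, if the arm or the gripper's body presses on something with over 40 N, if the wrist force passes 120 N, or if a joint passes its speed limit or range.

## Robot

A 7-joint arm with a two-finger parallel gripper is mounted at the origin on the work surface. World frame = base frame: x ahead of the robot, y to its left, z up, the work surface at z = 0. Lengths are in m, angles in rad, forces in N, time in s.
With the tool pointing down it reaches from about 0.425 to 0.8 m from the base axis. Payload 8.3 kg.
Tool frame: the origin (TCP) lies at the very end of the fingers, on their centre line; the grasp point (between the pads) lies hold_point_z behind it (hold_point_z is the distance from the TCP to the grasp point, in m); z points along the fingers, y is the line along which they close (so a half turn about z gives the same grasp; the last joint's range is limited). The gripper opens to 85 mm and grips with 20 to 120 N. Pads are 22 mm wide; open, the fingers measure 114 mm over their backs; the gripper's body (76 mm by 85 mm) begins 54 mm behind the grasp point. The pads swing forward as they close: fully open they stand 13 mm farther back than shut.
Start: joints at [-1.277, 0.383, 0.016, 1.37, -0.006, 1.388, -0.046], TCP at [0.218, 0.586, 0.231] pointing down, gripper open.
Joint ranges: [-2.95, 2.95], [-0.25, 2.06], [-1.52, 1.56], [0.18, 2.33], [-1.44, 4.58], [0.02, 2.06], [-3.01, 3.01]. Speed limits (rad/s): [2.39, 2.39, 3.01, 3.01, 3.14, 3.14, 3.14].

## Interface

Orientations are given as a rotation vector (axis times angle).
In Python, from bench import get_obs, get_image, close_job, search_frame, cut_out, hold_point_z gives the robot as it stands.
- The arm moves only by the shell command python3 -m inch 'ROWS' [FORCE]. ROWS is JSON, a list of rows, each a list of 3 entries, a list of its own where there are three numbers: the finger opening in mm, from 0 to 85.4, then the shift along the tool's x, y, z in mm, then the turn about the tool's z in rad. In form: [[gripper, [dx, dy, dz], spin], ...]. A call has 1 to 5 rows; each row is the pose to reach, as a shift and turn from the pose commanded when the call began, along the tool's axes at that moment; what a row does not reach only later rows make up. A row lasts 1/8 s, in which the tool goes at most 62.5 mm and 10.7 degrees, less where a joint would pass 70% of its speed; a pose out of reach is approached as far as the arm can. A call with a gripper value outside its range is refused whole. The fingers move at their own pace and stop on an object; FORCE is the grip in N (left out, the last holds). Time passes only in rows, so rows that repeat a pose let the fingers close. It gives the time, the measured TCP pose, the force, the opening and the grip force at its end, in the units of the state.
- get_obs(): the state, without advancing time (a new reading comes with each control period).
- get_image(name): name is "scene" or "side" or "wrist"; returns a dict with "frame" (384x512x3 uint8, red, green, blue), "intrinsics" (3x3 intrinsics, pixels), "pose" (4x4, takes a point from camera to world coordinates). Camera axes: x right, y up, looking along -z (the intrinsics and any distortion apply to the point x, -y, -z); pixel columns grow to the right and rows downward; lengths in m; the calibration is good to about 2 mm. A picture is of the moment at which its call begins. There is no depth.
- close_job(): hands the job in; it is judged then, once.
Trained networks look in the newest picture that a camera, given by its name, has taken for a name from the list of things; names that differ only in an ending like _2 or _b are one class to them, and where a whole thing is asked for, a point or a joint stands for the part that bears it (a point fixed in the world has none). Each returns a list of dicts, best first, with "confidence" (0 to 1); they miss things now and then, are a little off and sometimes report something else, mostly with a low value. They report only what shows in the picture. A call takes as long as a camera call.
- search_frame(camera, thing): "xyz" ([x, y, z] in m, in world coordinates, good to about 4 mm: the middle of the surface that is visible of it).
- cut_out(camera, thing): "mask" (384x512 bool, what is visible of it).
The state is a dict: "time": time; "joint_positions": joint angles; "joint_vel": joint speeds; "effort": joint torques, N m; "tool_pos": TCP position; "ee_rot": TCP orientation; "wrist_force": force on the tool from outside, world axes, zero at the start; "moment": the same for the moment, N m; "finger_gap": opening from 0.0 (shut) to 1.0 (fully open); "grip_force": force on a finger pad.
Only numpy, scipy, OpenCV 4.12 (cv2) and the standard library are available. Lean on these libraries where they do the work, as an engineer would, in place of code of your own. Each camera call takes 0.05 s, during which the arm holds its last target. There are 200 camera calls.

## Working session

There is one attempt and no reset: what is moved stays moved. The work goes in short steps, Python scripts to look and compute and a shell command to move; the robot and the scene stay as the last step left them, time stands still between calls to the robot, and variables do not carry over. Pictures are saved under pics/ and viewed, at most 10 in all, crops included, and the job is handed in when it is done.

```bash
ls; mkdir -p pics
cat > h.py <<'E'
import numpy as np,cv2
from bench import *
def ray(im,u,v):
    K=np.array(im['intrinsics']);T=np.array(im['pose'])
    d=np.linalg.inv(K)@[u,v,1];d=np.array([d[0],-d[1],-d[2]])
    return T[:3,3],T[:3,:3]@d
def onz(im,u,v,z):
    o,d=ray(im,u,v);return o+d*(z-o[2])/d[2]
def proj(im,p):
    K=np.array(im['intrinsics']);T=np.array(im['pose'])
    c=T[:3,:3].T@(np.array(p)-T[:3,3]);c=K@[c[0],-c[1],-c[2]];return c[:2]/c[2]
def tri(obs):
    A=np.zeros((3,3));b=np.zeros(3)
    for im,u,v in obs:
        o,d=ray(im,u,v);d/=np.linalg.norm(d);M=np.eye(3)-np.outer(d,d);A+=M;b+=M@o
    return np.linalg.solve(A,b)
E
python3 - <<'E'
from h import *
o=get_obs();print(o, hold_point_z)
ims={}
for c in ['scene','side']:
    im=get_image(c);ims[c]=im
    cv2.imwrite(f'pics/{c}0.png',cv2.cvtColor(im['frame'],cv2.COLOR_RGB2BGR))
    print(c,np.round(im['pose'],3).tolist(),np.round(im['intrinsics'],1).tolist(), [k for k in im])
    for t in ['drawer','egg_c','ball_c','dimple_egg','dimple_ball','dimple_marble','marble_c','milk_thimble','copper_thimble','stool']:
        r=search_frame(c,t);print(t,[(np.round(x['xyz'],4).tolist(),round(x['confidence'],2)) for x in r[:3]])
cv2.imwrite('pics/both.png',cv2.cvtColor(np.vstack([ims['scene']['frame']]),cv2.COLOR_RGB2BGR))
E
```

```text
pics
{'time': 0.0, 'joint_positions': array([-1.27689764,  0.3842829 ,  0.01636561,  1.37115034, -0.00630356,
        1.38820347, -0.04650163]), 'joint_vel': array([-0.00047267, -0.00027516, -0.00105374, -0.00032375, -0.00051211,
       -0.00045845, -0.00223721]), 'effort': array([ 1.67230510e-04, -6.27602291e+01,  8.43939576e-01, -3.71816611e+01,
        1.64191512e-02,  1.47807808e-02, -4.39265861e-06]), 'tool_pos': array([0.21808265, 0.58518036, 0.23025264]), 'ee_rot': array([-0.5573253 , -3.09143238,  0.003092  ]), 'wrist_force': array([-0.29714774,  0.44786656,  0.6068071 ]), 'moment': array([-0.00401757, -0.02072792, -0.02245761]), 'grip_force': 0.0, 'finger_gap': 1.0004573885670378} 0.0187
scene [[-0.275, -0.589, 0.76, 1.07], [0.961, -0.175, 0.212, 0.158], [0.009, 0.789, 0.615, 0.432], [0.0, 0.0, 0.0, 1.0]] [[422.8, 0.0, 249.4], [0.0, 422.8, 190.4], [0.0, 0.0, 1.0]] ['frame', 'intrinsics', 'pose']
drawer [([0.5608, -0.0143, 0.0187], 0.89), ([0.5316, -0.1839, 0.0248], 0.64)]
egg_c [([0.5053, 0.0372, 0.0503], 0.74)]
ball_c [([0.4811, -0.1398, 0.0435], 0.7)]
dimple_egg [([0.6456,
[... 370 characters left out ...]
2], [0.012, 0.765, 0.644, 0.506], [0.0, 0.0, 0.0, 1.0]] [[402.3, 0.0, 253.0], [0.0, 402.3, 193.8], [0.0, 0.0, 1.0]] ['frame', 'intrinsics', 'pose']
drawer [([0.5146, -0.0989, 0.0142], 0.88)]
egg_c [([0.4894, 0.0248, 0.0507], 0.59)]
ball_c [([0.4717, -0.1492, 0.0426], 0.65), ([0.5731, 0.1019, 0.0304], 0.63)]
dimple_egg [([0.6563, -0.0584, 0.0162], 0.9)]
dimple_ball [([0.6366, -0.1752, 0.0183], 0.56)]
dimple_marble [([0.668, 0.0499, 0.0186], 0.81)]
marble_c [([0.526, -0.1912, 0.0314], 0.5), ([0.6638, 0.0553, 0.0379], 0.47), ([0.5124, -0.0996, 0.0189], 0.28)]
milk_thimble [([0.5286, -0.1909, 0.0291], 0.55)]
copper_thimble [([0.5729, 0.0993, 0.0285], 0.5)]
stool [([0.5538, -0.0482, 0.051], 0.8)]
```

View pics/scene0.png

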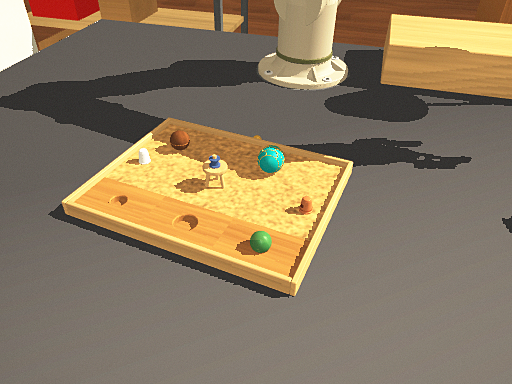

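View pics/side0.png

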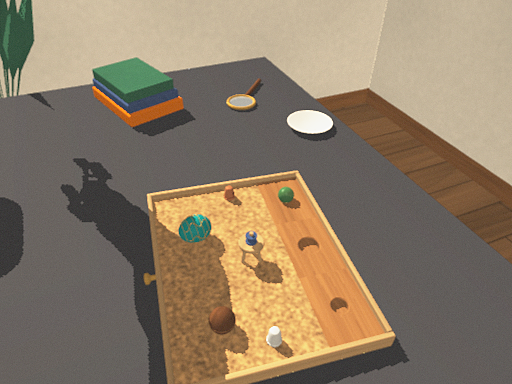

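The scene picture shows the turquoise egg at (271,159), ball at (180,140), stool at (215,170), milk thimble (144,157), copper thimble (306,205). The dimples are on the far board: ball-sized (118,200), widest (185,222), and the marble at (261,242). The side view agrees: egg (195,228), ball (222,320), dimples (308,243) and (339,304).

```bash
cat > m.py <<'E'
from h import *
from scipy.optimize import least_squares
ims={c:get_image(c) for c in ['scene','side']}
C={}
for t in ['egg_c','ball_c','dimple_egg','dimple_ball','marble_c','milk_thimble','copper_thimble','stool']:
    ob=[]
    for c in ims:
        r=cut_out(c,t)
        for x in r[:2]:
            m=x['mask'];v,u=np.nonzero(m);print(t,c,round(x['confidence'],2),len(u),np.round([u.mean(),v.mean()],1),[u.min(),u.max(),v.min(),v.max()])
            if x is r[0]:
                ob.append((ims[c],u.mean()+.5,v.mean()+.5))
                if t=='egg_c':
                    w=np.linalg.eigh(np.cov(np.array([u,v])));print(w[0]**.5*2,w[1][:,1])
    if len(ob)==2: print('  TRI',t,np.round(tri(ob),4))
# drawer fit
cor={'scene':{(1,-1):(66,206),(1,1):(294,288),(-1,1):(352,163),(-1,-1):(168,121)},'side':{(-1,1):(148,195),(1,1):(297,172),(1,-1):(392,337)}}
def res(p,only=None):
    r=[]
    for c in cor:
        if only and c!=only: continue
        for (a,b),uv in cor[c].items():
            x,y=a*.148,b*.188;s,q=np.sin(p[2]),np.cos(p[2])
            r+=list(proj(ims[c],[p[0]+q*x-s*y,p[1]+s*x+q*y,.026])-uv)
    return r
for o in [None,'scene','side']:
    f=least_squares(res,[.56,-.04,-.12],args=(o,));print(f.x,np.round(f.fun,1))
    s,q=np.sin(f.x[2]),np.cos(f.x[2])
    for y in [-.12,0,.12]: print(np.round([f.x[0]+q*.1-s*y,f.x[1]+s*.1+q*y],4))
E
python3 m.py
```

```text
egg_c scene 0.58 615 [270.5 158.7] [np.int64(257), np.int64(284), np.int64(145), np.int64(172)]
[13.56296351 14.45906914] [-0.60195974  0.79852644]
egg_c side 0.81 727 [194.8 227.4] [np.int64(179), np.int64(211), np.int64(214), np.int64(241)]
[13.3587228  17.35770126] [-0.88123712  0.47267445]
  TRI egg_c [0.4895 0.033  0.0373]
ball_c scene 0.78 302 [179.6 139.9] [np.int64(170), np.int64(189), np.int64(131), np.int64(149)]
ball_c side 0.76 609 [221.8 319.3] [np.int64(208), np.int64(235), np.int64(306), np.int64(333)]
ball_c side 0.55 103 [229.  192.5] [np.int64(225), np.int64(233), np.int64(186), np.int64(198)]
  TRI ball_c [ 0.4708 -0.1409  0.0325]
dimple_egg scene 0.87 2781 [186.4 221.7] [np.int64(138), np.int64(232), np.int64(196), np.int64(249)]
dimple_egg side 0.71 2494 [309.8 246.8] [np.int64(277), np.int64(345), np.int64(217), np.int64(277)]
  TRI dimple_egg [ 0.6536 -0.0565  0.0126]
dimple_ball scene 0.82 2233 [119.9 199.9] [np.int64(76), np.int64(163), np.int64(178), np.int64(223)]
dimple_ball side 0.81 3891 [340.4 306.6] [np.int64(300), np.int64(383), np.int64(267), np.int6
[... 834 characters left out ...]
int64(198)]
  TRI copper_thimble [0.5788 0.1085 0.0259]
stool scene 0.62 475 [214.3 168.6] [np.int64(202), np.int64(227), np.int64(154), np.int64(187)]
stool side 0.88 500 [251.4 244.4] [np.int64(239), np.int64(264), np.int64(232), np.int64(261)]
  TRI stool [ 0.556  -0.0438  0.0457]
[ 0.55624948 -0.03974722 -0.15656   ] [-5.8 -5.3  1.4 -2.8  2.6 -1.1  1.6 -4.6 -0.5 -3.1  1.2 -3.1  3.2 -2.4]
[ 0.6363 -0.1739]
[ 0.655  -0.0553]
[0.6737 0.0632]
[ 0.56064327 -0.03811657 -0.1510366 ] [-6.8 -2.8  3.  -0.2  3.  -0.   0.8 -3.4]
[ 0.6414 -0.1718]
[ 0.6595 -0.0532]
[0.6776 0.0655]
[ 0.55179577 -0.04207142 -0.16251669] [-2.1 -2.2  0.4 -1.8  1.2  1.1]
[ 0.6311 -0.1767]
[ 0.6505 -0.0583]
[0.6699 0.0602]
```

```bash
python3 -m inch '[[85,[-478,-479,-30],0.9],[85,[-478,-479,-30],0.9],[85,[-478,-479,-30],0.9],[85,[-478,-479,-30],0.9],[85,[-478,-479,-30],0.9]]'
python3 - <<'E'
from h import *
o=get_obs();R=cv2.Rodrigues(o['ee_rot'])[0];print(R.round(3),o['tool_pos'],np.array([.5,-.03,.26])-o['tool_pos'],R.T@(np.array([.5,-.03,.26])-o['tool_pos'])*1000)
E
```

```text
time: 2.62
tool_pos: [0.3484, 0.2996, 0.2455]
ee_rot: [-1.854, -2.536, -0.002]
wrist_force: [0.4, -0.3, -0.2]
finger_gap: 0.996
grip_force: 0.0
[[-0.304  0.953  0.   ]
 [ 0.953  0.304  0.001]
 [ 0.001  0.001 -1.   ]] [0.3483869  0.29964646 0.24550805] [ 0.1516131  -0.32964646  0.01449195] [-360.10510758   44.38845155  -14.74162005]
```

```bash
python3 -m inch '[[85,[-360,44,-15],0.46],[85,[-360,44,-15],0.46],[85,[-360,44,-15],0.46],[85,[-360,44,-15],0.46],[85,[-360,44,-15],0.46]]'
python3 -m inch '[[85,[0,0,0],0],[85,[0,0,0],0],[85,[0,0,0],0]]'
python3 - <<'E'
from h import *
im=get_image('wrist');o=get_obs();R=cv2.Rodrigues(o['ee_rot'])[0];print(R.round(3),np.round(im['pose'],3))
f=im['frame'].copy();cv2.imwrite('pics/w1.png',f[...,::-1])
E
```

```text
time: 3.25
tool_pos: [0.48, 0.0166, 0.2586]
ee_rot: [2.377, 2.054, 0.002]
wrist_force: [1.7, -0.1, -0.2]
finger_gap: 0.993
grip_force: 0.0
time: 3.62
tool_pos: [0.4792, 0.0199, 0.2579]
ee_rot: [-2.374, -2.056, 0.0]
wrist_force: [0.5, 0.5, 0.6]
finger_gap: 0.993
grip_force: 0.0
[[ 0.143  0.99  -0.   ]
 [ 0.99  -0.143  0.   ]
 [ 0.    -0.    -1.   ]] [[ 0.99   0.136  0.047  0.491]
 [-0.144  0.941  0.305  0.099]
 [-0.003 -0.309  0.951  0.399]
 [ 0.     0.     0.     1.   ]]
```

View pics/w1.png

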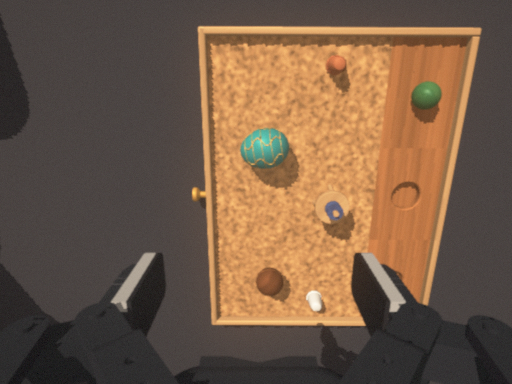

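The wrist view shows the egg at (265,148) with its long axis roughly along the image x. The ball is at (269,281), stool (331,208), copper thimble (337,65), milk thimble (315,301), marble (426,95) and widest dimple (405,195). The ball dimple is hidden behind the finger.

```bash
cat > w.py <<'E'
from h import *
im=get_image('wrist');o=get_obs();R=cv2.Rodrigues(o['ee_rot'])[0]
Z={'egg_c':.0385,'ball_c':.034,'stool':.05,'milk_thimble':.03,'copper_thimble':.03,'dimple_egg':.016,'dimple_ball':.016,'marble_c':.026}
def loc(t,z=None):
    r=cut_out('wrist',t)
    if not r: print(t,'none');return
    m=r[0]['mask'];v,u=np.nonzero(m);p=onz(im,u.mean()+.5,v.mean()+.5,z or Z[t])
    print(t,round(r[0]['confidence'],2),len(u),np.round([u.mean(),v.mean()],1),np.round(p,4),'tool d(mm)',np.round(R.T@(p-o['tool_pos'])*1000,1))
    if t=='egg_c':
        q=np.array([onz(im,a,b,Z[t])[:2] for a,b in zip(u,v)]);w,V=np.linalg.eigh(np.cov(q.T))
        print('  axes',2*w**.5,'long heading deg',np.degrees(np.arctan2(V[1,1],V[0,1]))%180)
    return p
E
python3 - <<'E'
from w import *
from scipy.optimize import least_squares
for t in Z: loc(t)
cor={(-1,1):(200,28),(1,1):(479,30),(-1,-1):(212,325)}
def res(p):
    r=[]
    for (a,b),uv in cor.items():
        x,y=a*.148,b*.188;s,q=np.sin(p[2]),np.cos(p[2])
        r+=list(proj(im,[p[0]+q*x-s*y,p[1]+s*x+q*y,.026])-uv)
    return r
f=least_squares(res,[.56,-.04,-.15]);print(f.x,np.round(f.fun,1))
s,q=np.sin(f.x[2]),np.cos(f.x[2])
for y in [-.12,0,.12]: print(np.round([f.x[0]+q*.1-s*y,f.x[1]+s*.1+q*y],4))
print(onz(im,405,195,.016), 'tool heading',np.degrees(np.arctan2(R[1,1],R[0,1])))
E
```

```text
egg_c 0.75 1522 [264.3 148. ] [0.4879 0.0329 0.0385] tool d(mm) [ 14.1   6.8 219.5]
  axes [0.02269441 0.02676632] long heading deg 3.129577490963328
ball_c 0.56 600 [268.9 281.7] [ 0.4698 -0.1415  0.034 ] tool d(mm) [-161.    13.8  223.9]
stool 0.64 969 [330.8 206.3] [ 0.554  -0.0424  0.05  ] tool d(mm) [-50.9  83.  207.9]
milk_thimble 0.56 249 [314.  299.4] [ 0.5255 -0.1797  0.03  ] tool d(mm) [-190.9   74.4  227.9]
copper_thimble 0.68 313 [335.1  65.1] [0.574 0.108 0.03 ] tool d(mm) [100.8  81.3 228. ]
dimple_egg 0.6 5924 [405.5 193. ] [ 0.6528 -0.0518  0.016 ] tool d(mm) [-46.1 182.2 241.9]
dimple_ball 0.67 2148 [403.2 260.1] [ 0.6492 -0.1459  0.016 ] tool d(mm) [-139.8  192.1  241.9]
marble_c 0.85 695 [425.4  95. ] [0.6708 0.0632 0.026 ] tool d(mm) [ 70.3 183.5 231.9]
[ 0.55368952 -0.04295373 -0.1503713 ] [-3.1 -0.   3.9 -0.2 -1.1  2.1]
[ 0.6346 -0.1766]
[ 0.6526 -0.0579]
[0.6705 0.0607]
[ 0.6515529  -0.05362002  0.016     ] tool heading -8.217355612898897
```

```bash
python3 -m inch '[[85,[7,3,60],0.187],[75,[14,7,120],0.374],[75,[14,7,130],0.561],[75,[14,7,130],0.748],[75,[14,7,130],0.93]]'
python3 -m inch '[[75,[0,0,0],0.187],[75,[0,0,0],0.374],[75,[0,0,0],0.445],[75,[0,0,0],0.445],[75,[0,0,0],0.445]]'
python3 - <<'E'
from w import *
print(o['tool_pos'],'heading',np.degrees(np.arctan2(R[1,1],R[0,1])),o['finger_gap'])
loc('egg_c');cv2.imwrite('pics/w2.png',im['frame'][...,::-1])
E
```

```text
time: 4.75
tool_pos: [0.4883, 0.0312, 0.1277]
ee_rot: [3.048, 0.76, -0.001]
wrist_force: [0.3, 0.9, 0.4]
finger_gap: 0.879
grip_force: 0.0
time: 5.38
tool_pos: [0.4884, 0.0314, 0.128]
ee_rot: [3.14, 0.081, -0.0]
wrist_force: [0.8, -0.0, -0.5]
finger_gap: 0.882
grip_force: 0.0
[0.48846963 0.03134069 0.12804735] heading -87.0588319341727 0.8772412233492151
egg_c 0.88 3398 [256.2 196.8] [0.4883 0.0332 0.0385] tool d(mm) [-0.  -1.9 89.5]
  axes [0.02285779 0.02809301] long heading deg 1.8895941232492532
```

```bash
python3 -m inch '[[75,[0,-2,40],0],[75,[0,-2,80],0],[75,[0,-2,106],0],[75,[0,-2,106],0],[65,[0,-2,106],0]]'
python3 -m inch '[[57,[0,0,0],0],[52,[0,0,0],0],[48,[0,0,0],0],[48,[0,0,0],0],[48,[0,0,0],0]]'
python3 - <<'E'
from w import *
print(o['tool_pos'],o['finger_gap']*85.4)
loc('egg_c');cv2.imwrite('pics/w3.png',im['frame'][...,::-1])
E
```

```text
time: 6.1
tool_pos: [0.489, 0.0332, 0.023]
ee_rot: [-3.141, -0.078, -0.002]
wrist_force: [-0.3, 0.1, -0.5]
finger_gap: 0.762
grip_force: 0.0
time: 6.72
tool_pos: [0.4883, 0.0333, 0.0221]
ee_rot: [3.141, 0.078, -0.0]
wrist_force: [-0.2, 0.3, -0.7]
finger_gap: 0.562
grip_force: 0.0
[0.48829132 0.0332878  0.02201405] 47.89539939916562
egg_c 0.8 9771 [259.6 274.8] [0.4884 0.0333 0.0385] tool d(mm) [  0.2   0.  -16.5]
  axes [0.02272206 0.03051075] long heading deg 4.378301740168951
```

View pics/w3.png

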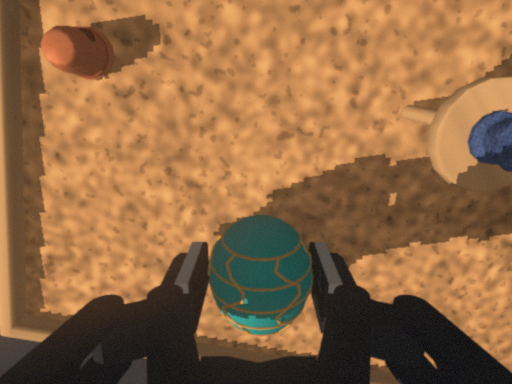

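The egg sits caged between the pads at (260,275) with about 1.5 mm clearance on each side; the thimble (78,52) and stool (490,140) are clear. Next I turn the egg.

```bash
python3 -m inch '[[48,[0,0,0],-0.09],[48,[0,0,0],-0.18],[48,[0,0,0],-0.27],[48,[0,0,0],-0.36],[48,[0,0,0],-0.45]]' | grep -E 'force'
python3 -m inch '[[48,[0,0,0],-0.09],[48,[0,0,0],-0.18],[48,[0,0,0],-0.27],[48,[0,0,0],-0.36],[48,[0,0,0],-0.45]]'| grep -E 'force'
python3 -m inch '[[48,[0,0,0],-0.09],[48,[0,0,0],-0.18],[48,[0,0,0],-0.27],[48,[0,0,0],-0.36],[48,[0,0,0],-0.45]]'
python3 - <<'E'
from w import *
print(o['tool_pos'],'heading',np.degrees(np.arctan2(R[1,1],R[0,1])),o['finger_gap']*85.4)
loc('egg_c')
E
```

```text
wrist_force: [0.3, 0.2, 0.5]
grip_force: 0.0
wrist_force: [-0.3, -0.6, 0.6]
grip_force: 0.1
time: 8.7
tool_pos: [0.4882, 0.0333, 0.022]
ee_rot: [-2.4, -2.027, 0.0]
wrist_force: [-0.6, -0.6, -0.6]
finger_gap: 0.563
grip_force: 0.1
[0.48825895 0.03323127 0.02196984] heading -9.381215564208969 48.06218579608316
egg_c 0.68 10238 [257.6 274.8] [0.4883 0.0343 0.0385] tool d(mm) [  1.   -0.1 -16.5]
  axes [0.02393721 0.03017352] long heading deg 59.77830950832458
```

```bash
python3 -m inch '[[48,[0,0,0],-0.06],[48,[0,0,0],-0.12],[48,[0,0,0],-0.18],[48,[0,0,0],-0.18]]' | grep -E 'force'
python3 -m inch '[[48,[0,4,0],0],[48,[0,8,0],0],[48,[0,13,0],0],[48,[0,18,0],0],[48,[0,23,0],0]]'| grep -E 'force'
python3 -m inch '[[48,[0,5,0],0],[48,[0,11,0],0],[48,[0,17,0],0],[48,[0,22,0],0],[48,[0,27,0],0]]'
python3 - <<'E'
from w import *
print(o['tool_pos'],'heading',np.degrees(np.arctan2(R[1,1],R[0,1])),o['finger_gap']*85.4)
loc('egg_c')
E
```

```text
wrist_force: [-0.2, -0.6, -0.5]
grip_force: 0.1
wrist_force: [-1.5, -0.6, 0.2]
grip_force: 0.5
time: 10.55
tool_pos: [0.5386, 0.0338, 0.022]
ee_rot: [-2.211, -2.231, 0.0]
wrist_force: [-0.9, -0.1, 1.6]
finger_gap: 0.561
grip_force: 0.6
[0.53926616 0.03380721 0.02212703] heading 0.5235256061986973 48.18489845534499
egg_c 0.95 9981 [257.2 277.3] [0.5385 0.0335 0.0385] tool d(mm) [ -0.3  -0.7 -16.4]
  axes [0.02380703 0.02980919] long heading deg 69.25937594787725
```

```bash
python3 -m inch '[[48,[0,5,0],0],[48,[0,11,0],0],[48,[0,17,0],0],[48,[0,22,0],0],[48,[0,27,0],0]]'| grep -E 'force'
python3 -m inch '[[48,[0,5,0],0],[48,[0,11,0],0],[48,[0,17,0],0],[48,[0,22,0],0],[48,[0,25,0],0]]'
python3 -m inch '[[48,[0,0,0],0.09],[48,[0,0,0],0.18],[48,[0,0,0],0.27],[48,[0,0,0],0.36],[48,[0,0,0],0.45]]'| grep -E 'force'
python3 -m inch '[[48,[0,0,0],0.09],[48,[0,0,0],0.18],[48,[0,0,0],0.27],[48,[0,0,0],0.36],[48,[0,0,0],0.45]]'
python3 - <<'E'
from w import *
print(o['tool_pos'],'heading',np.degrees(np.arctan2(R[1,1],R[0,1])),o['finger_gap']*85.4)
loc('egg_c'); loc('dimple_egg'); cv2.imwrite('pics/w4.png',im['frame'][...,::-1])
E
```

```text
wrist_force: [0.1, 0.1, 1.5]
grip_force: 0.5
time: 11.9
tool_pos: [0.5907, 0.0342, 0.022]
ee_rot: [2.211, 2.231, -0.0]
wrist_force: [-0.8, -0.9, 0.9]
finger_gap: 0.56
grip_force: 0.4
wrist_force: [-0.3, -0.1, 0.5]
grip_force: 0.3
time: 13.15
tool_pos: [0.5906, 0.0343, 0.0221]
ee_rot: [2.963, 1.043, 0.0]
wrist_force: [-0.8, 0.1, -0.0]
finger_gap: 0.566
grip_force: 0.3
[0.59054827 0.03439847 0.02204271] heading -51.447844268262784 47.80027148295911
egg_c 0.84 10114 [257.6 277.6] [0.5895 0.0343 0.0385] tool d(mm) [ -0.9  -0.6 -16.5]
  axes [0.02397346 0.03016263] long heading deg 19.64206817187889
dimple_egg 0.81 23163 [448.1 238.2] [ 0.6553 -0.0347  0.016 ] tool d(mm) [ 7.6 94.4  6.1]
```

View pics/w4.png

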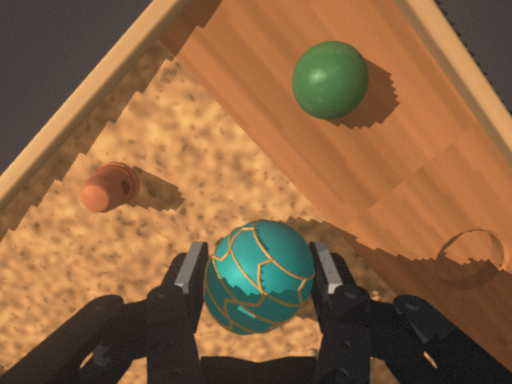

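The egg (260,277) is still caged. The widest dimple's mouth is centred near (472,257), and the marble (331,80) and thimble (110,187) are undisturbed.

Run:
```python
from w import *
p=onz(im,472,257,.016);print(p,R.T@(p-o['tool_pos'])*1e3)
for q in [(.6528,-.0555,.016)]: print(R.T@(np.array(q)-o['tool_pos'])*1e3, proj(im,q))
```

```text
[ 0.65626536 -0.05152254  0.016     ] [ -3.04596837 108.11532494   6.06748506]
[ -8.24349361 109.01792365   6.06757392] [471.71390627 265.99907154]
```

```bash
python3 -m inch '[[48,[0,0,0],0.05],[48,[0,0,0],0.05]]'| grep -E 'force'
python3 -m inch '[[48,[0,5,0],0],[48,[0,11,0],0],[48,[0,17,0],0],[48,[0,22,0],0],[48,[0,27,0],0]]'| grep -E 'force'
python3 -m inch '[[48,[0,5,0],0],[48,[0,11,0],0],[48,[0,17,0],0],[48,[0,22,0],0],[48,[0,27,0],0]]'| grep -E 'force'
python3 -m inch '[[48,[0,5,0],0],[48,[0,10,0],0],[48,[0,15,0],0],[48,[0,16,0],0],[48,[0,16,0],0]]'
python3 - <<'E'
from w import *
print(o['tool_pos'],'heading',np.degrees(np.arctan2(R[1,1],R[0,1])),o['finger_gap']*85.4)
loc('egg_c'); loc('dimple_egg'); cv2.imwrite('pics/w5.png',im['frame'][...,::-1])
for q in [(.6528,-.0555,.016),(.6563,-.0515,.016)]: print(R.T@(np.array(q)-o['tool_pos'])*1e3, proj(im,q))
E
```

```text
wrist_force: [-1.3, 0.3, -0.7]
grip_force: 0.3
wrist_force: [-0.3, 1.3, 1.1]
grip_force: 0.4
wrist_force: [-0.7, -0.0, -0.4]
grip_force: 0.4
time: 15.48
tool_pos: [0.6317, -0.0226, 0.0221]
ee_rot: [2.987, 0.973, 0.0]
wrist_force: [-0.7, -0.1, 0.1]
finger_gap: 0.565
grip_force: 0.3
[ 0.63165642 -0.02249988  0.02206003] heading -53.91817592386953 47.9914651071039
egg_c 0.77 9906 [257.4 285.6] [ 0.6273 -0.0249  0.0385] tool d(mm) [ -5.   -0.7 -16.4]
  axes [0.02380647 0.03054254] long heading deg 17.060961657461604
dimple_egg 0.58 22293 [337.3 217.5] [ 0.6691 -0.0427  0.016 ] tool d(mm) [18.4 38.4  6.1]
[-2.34729565 39.12010484  6.07375729] [336.22363446 255.76810447]
[ 2.83708302 37.94868793  6.07331161] [334.65132306 246.59747627]
```

View pics/w5.png

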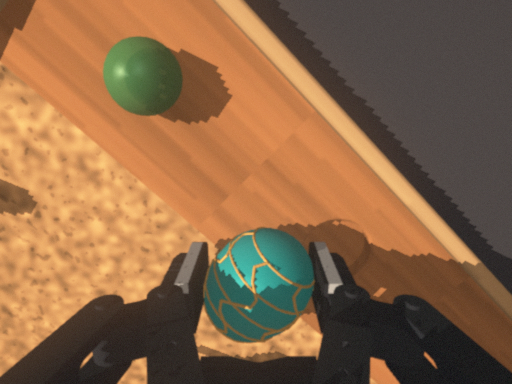

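The dimple's arc shows beside the leading pad, its mouth centred at about (333,247). The egg (260,285) sits about 8 mm off line, so I turn the cage by -0.2 rad to re-aim.

```bash
python3 -m inch '[[48,[0,0,-2],-0.05],[48,[0,0,-4],-0.1],[48,[0,0,-6],-0.15],[48,[0,0,-6],-0.2],[48,[0,0,-6],-0.2]]'| grep -E 'force'
python3 -m inch '[[48,[0,4,0],0],[48,[0,8,0],0],[48,[0,12,0],0],[48,[0,16,0],0],[48,[0,18,0],0]]'
python3 - <<'E'
from w import *
print(o['tool_pos'],'heading',np.degrees(np.arctan2(R[1,1],R[0,1])),o['finger_gap']*85.4)
loc('egg_c')
for q in [(.6528,-.0555,.016),(.6563,-.0515,.016)]: print(R.T@(np.array(q)-o['tool_pos'])*1e3, proj(im,q))
E
```

```text
wrist_force: [-0.5, -0.6, -0.2]
grip_force: 0.3
time: 16.88
tool_pos: [0.645, -0.0349, 0.028]
ee_rot: [2.875, 1.266, -0.0]
wrist_force: [-1.3, 1.4, 0.8]
finger_gap: 0.561
grip_force: 0.4
[ 0.64512739 -0.03497836  0.0280135 ] heading -42.47921813938554 47.91581799106053
egg_c 0.58 9062 [257.4 282.5] [ 0.6397 -0.0397  0.0385] tool d(mm) [ -7.2  -0.8 -10.5]
  axes [0.023976   0.03011747] long heading deg 29.810795487488235
[-9.95216874 19.51407328 12.02023904] [296.09840561 263.30009634]
[-4.63844985 19.39411047 12.01953843] [296.22755606 254.40792438]
```

```bash
python3 -m inch '[[48,[0,-1,0],0],[48,[-3,-1,0],0],[48,[-6,-1,0],0],[48,[-6,2,0],0],[48,[-6,5,0],0]]'| grep -E 'force'
python3 -m inch '[[48,[0,3,0],0],[48,[0,6,0],0],[48,[0,9,0],0],[48,[0,11,0],0],[48,[0,11,0],0]]'
python3 - <<'E'
from w import *
print(o['tool_pos'],'heading',np.degrees(np.arctan2(R[1,1],R[0,1])),o['finger_gap']*85.4)
loc('egg_c');cv2.imwrite('pics/w6.png',im['frame'][...,::-1])
im2=get_image('scene')
for z in [.0385,.0325]: print(proj(im2,[.6528,-.0555,z]),proj(im2,[.6563,-.0515,z]))
r=cut_out('scene','egg_c')[0];v,u=np.nonzero(r['mask']);print(u.mean(),v.mean(),r['confidence'])
cv2.imwrite('pics/w6.png',np.vstack([im['frame'][150:350],cv2.resize(im2['frame'][160:280,100:356],(512,240))])[...,::-1])
E
```

```text
wrist_force: [0.2, 0.6, -0.0]
grip_force: 0.6
time: 18.23
tool_pos: [0.6529, -0.05, 0.0281]
ee_rot: [2.875, 1.266, 0.0]
wrist_force: [0.7, 0.1, -0.0]
finger_gap: 0.561
grip_force: 0.5
[ 0.65282588 -0.04991112  0.02815661] heading -42.45952181013413 48.13700341130548
egg_c 0.55 8891 [257.5 272.2] [ 0.6512 -0.0509  0.0385] tool d(mm) [ -1.8  -0.5 -10.3]
  axes [0.02345686 0.02923836] long heading deg 28.40535410911903
[183.719522   209.65001438] [185.36708173 211.70882036]
[184.08294762 212.82677453] [185.72255544 214.89144832]
187.01289566236812 210.6295427901524 0.98
```

View pics/w6.png

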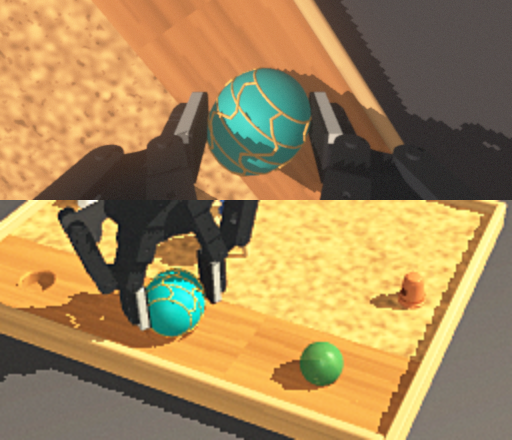

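The egg is at or near the dimple and still held between the pads. I push a little further and check its height by triangulation.

```bash
cat > eggh.py <<'E'
from w import *
import sys
t=sys.argv[1]
ob=[]
for c in ['scene','side','wrist']:
    m=get_image(c);r=cut_out(c,t)
    if not r: print(c,'none');continue
    v,u=np.nonzero(r[0]['mask']);print(c,round(r[0]['confidence'],2),len(u),u.mean(),v.mean());ob.append((m,u.mean()+.5,v.mean()+.5))
for s in [[0,1,2],[0,1],[0,2],[1,2]]:
    try:p=tri([ob[i] for i in s]);print(s,p.round(4),'tool',(R.T@(p-o['tool_pos'])*1e3).round(1))
    except IndexError: pass
print(o['tool_pos'],o['time'])
E
python3 eggh.py egg_c
python3 -m inch '[[48,[0,1.5,0],0],[48,[0,3,0],0],[48,[0,3,0],0]]'
python3 eggh.py egg_c
```

```text
scene 0.75 847 187.19952774498228 211.08500590318772
side 0.77 739 307.02841677943167 235.50744248985114
wrist 0.75 8827 257.68029908236093 271.9167327517843
[0, 1, 2] [ 0.6505 -0.0521  0.0342] tool [-3.3 -0.  -6. ]
[0, 1] [ 0.6513 -0.0517  0.0338] tool [-2.4  0.2 -5.6]
[0, 2] [ 0.649  -0.0523  0.0329] tool [-4.4 -1.1 -4.7]
[1, 2] [ 0.6505 -0.053   0.0347] tool [-3.9  0.5 -6.5]
[ 0.65276151 -0.04977007  0.0282046 ] 18.475
time: 19.15
tool_pos: [0.6547, -0.0519, 0.0278]
ee_rot: [-2.875, -1.266, 0.001]
wrist_force: [0.5, -0.0, -0.1]
finger_gap: 0.561
grip_force: 0.2
scene 0.72 825 185.81454545454545 212.96242424242425
side 0.78 737 308.989145183175 236.80868385345997
wrist 0.96 8635 257.2274464389114 267.7638679791546
[0, 1, 2] [ 0.653  -0.0536  0.0319] tool [-2.4 -0.  -4. ]
[0, 1] [ 0.6538 -0.0534  0.0316] tool [-1.8  0.4 -3.7]
[0, 2] [ 0.6517 -0.0533  0.0312] tool [-3.1 -1.2 -3.3]
[1, 2] [ 0.6532 -0.0545  0.0321] tool [-2.9  0.7 -4.3]
[ 0.65467351 -0.05187723  0.02788816] 19.2
```

```bash
python3 -m inch '[[50,[0,0,0],0],[53,[0,0,0],0],[56,[0,0,0],0],[56,[0,0,0],0],[56,[0,0,0],0]]' | grep force
python3 eggh.py egg_c
```

```text
wrist_force: [-0.2, -0.3, 0.3]
grip_force: 0.0
scene 0.84 847 183.83471074380165 213.44037780401416
side 0.96 705 309.88368794326243 237.86666666666667
wrist 0.86 8617 261.5677149820123 269.04502727167227
[0, 1, 2] [ 0.6538 -0.056   0.0312] tool [-3.9  2.2 -3.1]
[0, 1] [ 0.6545 -0.0559  0.0309] tool [-3.3  2.6 -2.9]
[0, 2] [ 0.6524 -0.056   0.0301] tool [-4.8  1.1 -2.1]
[1, 2] [ 0.6539 -0.0567  0.0314] tool [-4.3  2.7 -3.4]
[ 0.65480864 -0.05170369  0.02802715] 20.175
```

The egg has dropped 6 mm to z = 0.031 at (0.654, -0.056), so it is seated. I lift off and go to the ball.

```bash
python3 -m inch '[[56,[0,0,-15],0],[56,[0,0,-40],0],[56,[0,0,-92],0],[56,[0,0,-92],0]]' | grep -E 'force|pos'
python3 -m inch '[[60,[-60,-24,0],-0.17],[60,[-115,-46,0],-0.34],[60,[-170,-68,0],-0.51],[60,[-191,-76,0],-0.68],[60,[-191,-76,0],-0.864]]' | grep -E 'force|pos'
python3 -m inch '[[60,[0,0,0],0],[60,[0,0,0],0]]' | grep -E 'force|pos'
python3 - <<'E'
from w import *
print(o['time'],o['tool_pos'],'heading',np.degrees(np.arctan2(R[1,1],R[0,1])),o['finger_gap']*85.4)
loc('ball_c');loc('milk_thimble')
cv2.imwrite('pics/w7.png',im['frame'][...,::-1])
E
```

```text
tool_pos: [0.6579, -0.0527, 0.1264]
wrist_force: [0.4, 0.0, 0.2]
grip_force: 0.0
tool_pos: [0.4682, -0.1428, 0.1209]
wrist_force: [0.2, 0.9, 0.3]
grip_force: 0.0
tool_pos: [0.4701, -0.1413, 0.1203]
wrist_force: [-1.1, 0.4, 0.2]
grip_force: 0.0
21.9 [ 0.47010356 -0.14122841  0.12012675] heading 6.875466187886187 59.85906898436089
ball_c 0.87 1852 [258.2 199. ] [ 0.4704 -0.1409  0.034 ] tool d(mm) [ 0.3  0.4 86.1]
milk_thimble 0.92 343 [315.5 250.5] [ 0.5209 -0.1798  0.03  ] tool d(mm) [-44.4  45.8  90.1]
```

View pics/w7.png

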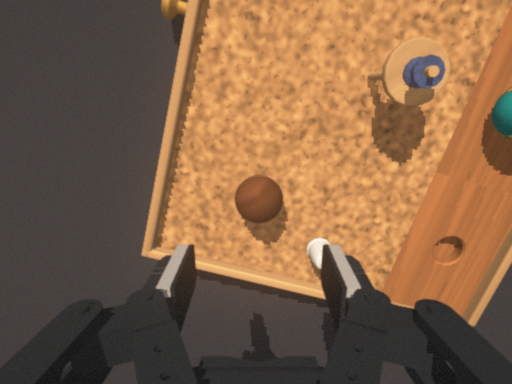

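The ball (259,199) is centred under the tool. The ball dimple is at (448,250), and the milk thimble (320,253) is clear of the finger's path.

```bash
python3 - <<'E'
from w import *
print(onz(im,448,250,.016))
E
python3 -m inch '[[60,[0,0,50],0],[60,[0,0,85],0],[60,[0,0,100],0],[55,[0,0,100],0],[50,[0,0,100],0]]' | grep -E 'force|pos'
python3 -m inch '[[46,[0,0,0],0],[42,[0,0,0],0],[39,[0,0,0],0],[39,[0,0,0],0]]' | grep -E 'force|pos'
python3 -m inch '[[39,[0,4,0],0],[39,[0,8,0],0],[39,[0,13,0],0],[39,[0,18,0],0],[39,[0,23,0],0]]'| grep -E 'force'
python3 -m inch '[[39,[0,5,0],0],[39,[0,11,0],0],[39,[0,17,0],0],[39,[0,20,0],0],[39,[0,22,0],0]]'
python3 - <<'E'
from w import *
print('heading',np.degrees(np.arctan2(R[1,1],R[0,1])),o['finger_gap']*85.4)
loc('ball_c');loc('milk_thimble')
E
```

```text
[ 0.63388395 -0.17220116  0.016     ]
tool_pos: [0.4709, -0.1417, 0.0213]
wrist_force: [-0.5, -0.6, 0.4]
grip_force: 0.0
tool_pos: [0.4698, -0.1414, 0.0202]
wrist_force: [0.5, 0.8, 0.3]
grip_force: 0.0
wrist_force: [0.0, 0.4, 0.7]
grip_force: 0.0
time: 24.42
tool_pos: [0.5146, -0.1358, 0.02]
ee_rot: [-2.081, -2.354, 0.0]
wrist_force: [-1.2, -0.1, -0.4]
finger_gap: 0.454
grip_force: 0.0
heading 7.057961710204937 38.96098117317055
ball_c 0.94 5079 [258.4 272.7] [ 0.515  -0.1353  0.034 ] tool d(mm) [  0.5   0.3 -14. ]
milk_thimble 0.75 1312 [267.9 340.6] [ 0.5248 -0.1755  0.03  ] tool d(mm) [-40.6   5.  -10. ]
```

```bash
python3 -m inch '[[39,[0,5,0],0],[39,[0,11,0],0],[39,[0,17,0],0],[39,[0,22,0],0],[39,[0,27,0],0]]'| grep -E 'force'
python3 -m inch '[[39,[0,5,0],0],[39,[0,10,0],0],[39,[0,15,0],0],[39,[0,18,0],0],[39,[0,18,0],0]]'| grep -E 'force'
python3 -m inch '[[39,[0,0,0],0.12],[39,[0,0,0],0.25],[39,[0,0,0],0.38],[39,[0,0,0],0.51],[39,[0,0,0],0.643]]'| grep -E 'force'
python3 -m inch '[[39,[0,4,0],0],[39,[0,9,0],0],[39,[0,14,0],0],[39,[0,18,0],0],[39,[0,20,0],0]]'
python3 - <<'E'
from w import *
print('heading',np.degrees(np.arctan2(R[1,1],R[0,1])),o['finger_gap']*85.4)
loc('ball_c')
for q in [(.6357,-.1746,.016),(.634,-.172,.016)]: print((R.T@(np.array(q)-o['tool_pos'])*1e3).round(1), proj(im,q))
cv2.imwrite('pics/w8.png',im['frame'][...,::-1])
E
```

```text
wrist_force: [-0.1, -0.4, 0.3]
grip_force: 0.0
wrist_force: [-0.9, -0.3, -0.4]
grip_force: 0.0
wrist_force: [-0.5, 1.4, -0.2]
grip_force: 0.0
time: 27.08
tool_pos: [0.5767, -0.1405, 0.02]
ee_rot: [2.718, 1.576, -0.0]
wrist_force: [0.2, 0.2, 0.0]
finger_gap: 0.455
grip_force: 0.0
heading -29.787760931722378 39.1091495438927
ball_c 0.95 5152 [254.  272.2] [ 0.5753 -0.1391  0.034 ] tool d(mm) [  0.6  -2.1 -14. ]
[-0.2 68.   4. ] [395.17398549 254.60052067]
[ 1.2 65.3  4. ] [389.98510883 252.07419094]
```

View pics/w8.png

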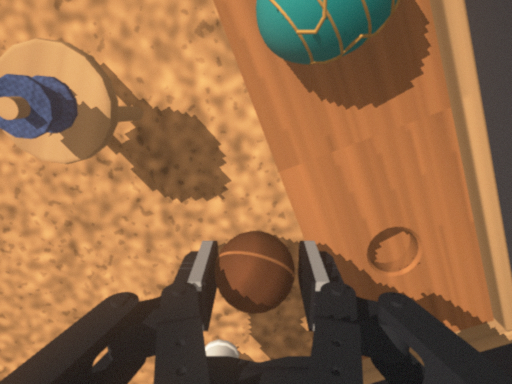

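The ball (255,272) is caged and in line with the dimple at (394,252); the egg sits at its place and the stool and thimble are clear.

```bash
python3 -m inch '[[39,[0,5,0],0],[39,[0,10,0],0],[39,[0,15,0],0],[39,[0,20,0],0],[39,[0,25,0],0]]'| grep -E 'force'
python3 -m inch '[[39,[0,5,0],0],[39,[0,10,0],0],[39,[0,15,0],0],[39,[0,20,0],0],[39,[0,22,0],0]]'| grep -E 'force'
python3 eggh.py ball_c
python3 -m inch '[[39,[0,4,0],0],[39,[0,8,0],0],[39,[0,12,0],0],[39,[0,16,0],0],[39,[0,18,0],0]]'
python3 eggh.py ball_c
```

```text
wrist_force: [0.1, 0.5, -0.7]
grip_force: 0.0
wrist_force: [0.2, -1.1, 0.4]
grip_force: 0.0
scene 0.79 416 128.49278846153845 184.3653846153846
side 0.86 498 327.16064257028114 295.8714859437751
wrist 0.65 5222 260.5400229797013 272.2613941018767
[0, 1, 2] [ 0.6183 -0.1641  0.0334] tool [  0.1   0.7 -13.4]
[0, 1] [ 0.6184 -0.1643  0.0335] tool [  0.1   0.9 -13.5]
[0, 2] [ 0.6185 -0.1622  0.0351] tool [  1.9  -0.  -15.1]
[1, 2] [ 0.6189 -0.1649  0.0328] tool [ -0.3   1.7 -12.8]
[ 0.61759214 -0.16388372  0.02002564] 28.475
time: 29.4
tool_pos: [0.6331, -0.1728, 0.02]
ee_rot: [2.718, 1.576, -0.0]
wrist_force: [-0.4, -0.0, 0.4]
finger_gap: 0.457
grip_force: 0.0
scene 0.81 406 118.31773399014779 191.3743842364532
side 0.83 530 340.1245283018868 298.46415094339625
wrist 0.57 4950 260.4931313131313 268.1933333333333
[0, 1, 2] [ 0.6343 -0.1733  0.0299] tool [ 0.2  1.2 -9.9]
[0, 1] [ 0.6346 -0.1733  0.0299] tool [ 0.3  1.5 -9.9]
[0, 2] [ 0.634  -0.1719  0.0308] tool [  1.2   0.2 -10.8]
[1, 2] [ 0.6349 -0.1741  0.0297] tool [-0.2  2.  -9.7]
[ 0.63320659 -0.1728796   0.01999952] 29.45
```

```bash
python3 -m inch '[[39,[0,1.5,0],0],[39,[0,1.5,0],0],[42,[0,1.5,0],0],[44,[0,1.5,0],0],[44,[0,1.5,0],0]]'
python3 eggh.py ball_c
```

```text
time: 30.38
tool_pos: [0.6341, -0.1733, 0.02]
ee_rot: [-2.718, -1.576, 0.0]
wrist_force: [0.5, 1.2, 0.3]
finger_gap: 0.518
grip_force: 0.0
scene 0.86 415 117.35180722891566 193.20240963855423
side none
wrist 0.87 4882 262.55817287996723 266.4492011470709
[0, 1] [ 0.6357 -0.1733  0.0282] tool [ 0.8  1.4 -8.2]
[ 0.63414858 -0.17329635  0.02000949] 30.425
```

The ball is down to z = 0.028 and seated. I lift straight up, retreat and check everything.

```bash
python3 -m inch '[[44,[0,0,-10],0],[44,[0,0,-30],0],[44,[0,0,-70],0],[44,[0,0,-130],0],[44,[0,0,-180],0]]' | grep -E 'force|pos'
python3 -m inch '[[44,[0,-60,-10],0],[44,[0,-120,-10],0],[44,[0,-140,-10],0],[44,[0,-140,-10],0],[44,[0,-140,-10],0]]' | grep -E 'force|pos'
for t in egg_c ball_c marble_c stool milk_thimble copper_thimble; do echo == $t; python3 eggh.py $t | grep -E '^\[0, 1|none|scene|side'; done
python3 - <<'E'
from h import *
f=[get_image(c)['frame'] for c in ['scene','wrist']]
cv2.imwrite('pics/end.png',cv2.resize(np.hstack([f[0][100:310,50:370],f[1][60:270,100:420]]),None,fx=1.25,fy=1.25)[...,::-1])
print(get_obs()['time'])
E
```

```text
tool_pos: [0.6344, -0.1738, 0.2044]
wrist_force: [1.9, -0.9, 0.5]
grip_force: 0.0
tool_pos: [0.5136, -0.1043, 0.2112]
wrist_force: [0.2, 0.0, 0.0]
grip_force: 0.0
== egg_c
scene 0.95 887 183.78579481397972 213.4227733934611
side 0.84 706 309.87960339943345 237.75779036827194
[0, 1, 2] [ 0.6542 -0.0557  0.0309] tool [112.3  97.5 180.1]
[0, 1] [ 0.6546 -0.0558  0.0311] tool [112.3  97.8 179.9]
== ball_c
scene 0.56 436 116.45642201834862 193.32798165137615
side 0.61 557 341.10233393177737 299.42549371633754
[0, 1, 2] [ 0.6555 -0.1251  0.0222] tool [ 52.8 134.3 187.5]
[0, 1] [ 0.6367 -0.1748  0.0277] tool [  0.4 142.7 182.1]
== marble_c
scene 0.56 373 260.43163538873995 241.15013404825737
side 0.72 168 286.38690476190476 194.44642857142858
wrist none
[0, 1] [0.6731 0.0625 0.0256] tool [223.9  56.6 184.4]
== stool
scene 0.93 475 214.5157894736842 169.22736842105263
side 0.69 604 251.48344370860926 244.6043046357616
[0, 1, 2] [ 0.5554 -0.0433  0.0445] tool [ 73.7   7.  165.6]
[0, 1] [ 0.5563 -0.0435  0.0447] tool [ 73.9   7.9 165.4]
== milk_thimble
scene 0.71 167 144.0119760479042 156.79041916167665
side none
[0, 1] [ 0.5256 -0.1848  0.0229] tool [-63.9  51.4 187.1]
== copper_thimble
scene 0.63 185 305.6756756756757 205.62702702702703
side none
wrist none
34.175
```

View pics/end.png

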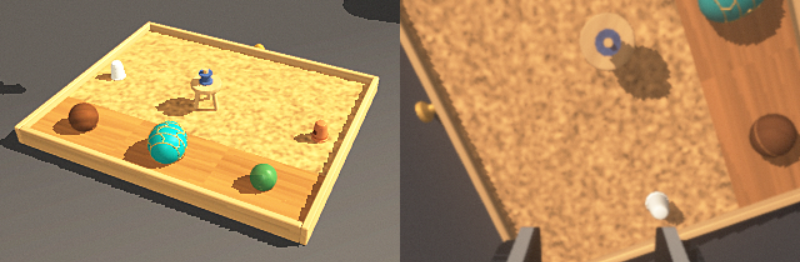

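The final picture shows the ball (83,117) and egg (167,143) in their dimples. The marble (263,178), the stool and both thimbles are where they started, and the arm is clear of everything.

```bash
python3 -c "
from bench import close_job;print(close_job())"
```

```text
the job is handed in; nothing more can be done
None
```

The egg is seated in the widest dimple and the ball in the middle-sized one; both were pushed along the floor, the thimbles, stool and marble still stand where they were, and the job was handed in at about 34 s, with no verdict returned.

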